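# Pack the filter kit caddy

### The arm

A 6-joint arm with a two-finger parallel gripper is mounted at the origin on the work surface. World frame = base frame: x ahead of the robot, y to its left, z up, the work surface at z = 0. Lengths are in m, angles in degrees, forces in N, time in s.
With the tool pointing down it reaches from about 0.35 to 0.775 m from the base axis. Payload 7.3 kg.
Tool frame: the origin (TCP) lies midway between the tips of the shut fingers; the grasp point (between the pads) lies bot.tcp_to_grasp behind it (bot.tcp_to_grasp is the distance from the TCP to the grasp point, in m); z points along the fingers, y is the line along which they close (so a half turn about z gives the same grasp; the last joint's range is limited). The gripper opens to 92 mm and grips with 3 to 60 N. Pads are 19 mm wide; open, the fingers measure 130 mm over their backs; the gripper's body (75 mm by 190 mm) begins 47 mm behind the grasp point.
Start: joints at [-79.068, 19.595, 87.324, -0, 73.075, -8.365], TCP at [0.174, -0.496, 0.227] pointing down, gripper open.
Joint ranges: [-145.02, 145.02], [-44.19, 115.74], [2.07, 154.8], [-57.11, 237.11], [16.16, 152.29], [-177.93, 177.93]. Speed limits (degrees/s): [147.25, 147.25, 180, 180, 180, 180].

### API

Orientations are given as a 3x3 rotation matrix whose columns are the frame's x, y, z axes.
In Python, from cell import readout, viewer, order, bot gives the robot as it stands.
- The arm moves only by the tool move_arm, never from a script. Its argument "commands" is a list of rows, each an object with "delta_pos": the shift along the world's x, y, z in m, a list of three; "delta_rot": the turn, a rotation vector about the world's x, y, z in rad, a list of three. In form: [{"delta_pos": [dx, dy, dz], "delta_rot": [rx, ry, rz]}, ...]. A call has exactly 10 rows; each row shifts and turns the commanded pose from where the row before left it; what a row does not reach is not made up. A row lasts 1/10 s, in which the tool goes at most 50 mm and 8.59 degrees, less where a joint would pass 70% of its speed; a pose out of reach is approached as far as the arm can. A call is refused whole if a number of a shift passes 0.05 or a number of a turn 0.15, either way. A call with a gripper value outside its range is refused whole. "claw" is the opening, from 0 (shut) to 1 (fully open), set as the call begins (left out, the last holds). The fingers move at their own pace and stop on an object; the grip force is fixed at half the most. Time passes only in rows, so rows that do not move let the fingers close, or fill a call up. It gives the time, the measured TCP pose, the force, the opening and the grip force at its end, in the units of the state.
- readout.get_obs(): the state, without advancing time (a new reading comes with each control period).
- viewer.capture(name): name is "side" or "top"; returns a dict with "image" (420x560x3 uint8, red, green, blue), "camera_matrix" (3x3 intrinsics, pixels), "R" (3x3) and "t" (3): a world point X has camera coordinates R X + t. Camera axes: x right, y down, z forward; pixel columns grow to the right and rows downward; lengths in m; the calibration is good to about 2 mm. A picture is of the moment at which its call begins. There is no depth.
- order.finish_job(): hands the job in; it is judged then, once.
Trained networks look in a picture, given as the dict that the camera call returned (one of the last four; its "shot" number tells which), for a name from the list of things; names that differ only in an ending like _2 or _b are one class to them, and where a whole thing is asked for, a point or a joint stands for the part that bears it (a point fixed in the world has none). Each returns a list of dicts, best first, with "confidence" (0 to 1); they miss things now and then, are a little off and sometimes report something else, mostly with a low value. They report only what shows in the picture. A call takes as long as a camera call. They do not tell look-alikes from the thing itself.
- viewer.boxes_of(picture, query): "at" ([column, row] in pixels, amid what is visible of it).
- viewer.silhouettes(picture, query): "pixels" (420x560 bool, what is visible of it) and "at" ([column, row] in pixels, amid what is visible of it).
The state is a dict: "time_s": time; "joints": joint angles; "qd": joint speeds; "tau": joint torques, N m; "eef_pos": TCP position; "tool_rot": TCP orientation; "contact_force": force on the tool from outside, world axes, zero at the start; "moment": the same for the moment, N m; "width": finger opening in m; "finger_force": force on a finger pad.
Only numpy, scipy, OpenCV 4.12 (cv2) and the standard library are available. Lean on these libraries where they do the work, as an engineer would, in place of code of your own. Each camera call takes 0.05 s, during which the arm holds its last target. There are 200 camera calls.

### The job

Pack the coffee filter kit into the wooden caddy, each piece standing or lying flat in the middle of the compartment of its own colour: the perforated steel filter disc with the yellow knob (knob up) in the yellow one, the slotted grey coarse filter cup (upright) in the grey one, the green flip-top canister (upright) in the green one and the blue brush (bristles down) in the blue one. Leave the two look-alikes, the plain steel lid with the black knob and the green jar with the orange cap, standing where they are on the counter.

Things in the scene. Friction and masses are not known exactly. Their poses are not given: they have to be found in the camera images.
- filter_disc: Perforated stainless steel filter disc, 62 mm in diameter and 6 mm thick, lying flat, with rings of dark holes and a yellow upright knob at its centre, 18 mm in diameter, from 6 to 28 mm above its underside. 70 g. Origin: centre of the underside, z up. 
- filter_cup: Grey plastic coarse filter cup, open at the top, straight round side with dark slots and a perforated floor; 56 mm outside diameter, 50 mm high, wall 3 mm. About 50 g. Origin: centre of the underside, z up. 
- flip_canister: Green plastic canister, all green with a black flip tab on its green top; 56 mm in diameter, 58 mm high (60.5 mm with the tab's hinge). 110 to 225 g. Origin: centre of the underside, z up. 
- brush: Blue hard silicone hand brush lying bristles down: 84 mm long (its x axis), 30 mm wide (y), 28 mm high; the solid back to grip is from 12 to 28 mm above its underside. 60 g. Origin: centre of the underside, z up. 
- bay_yellow: Open square yellow compartment for the filter disc, one of four fixed in the wooden caddy (2 x 2, 120 mm pitch; places vary): 114 x 114 x 16 mm outside, 106 x 106 inside, floor 4 mm thick. Inner floor 10 mm, rim 22 mm above the counter. Origin: centre of its underside, 6 mm above the counter; x, y along its sides. Caddy: 256 x 256 mm, rim 14 mm above the counter.
- bay_grey: Open square grey compartment for the filter cup, one of four fixed in the wooden caddy (2 x 2, 120 mm pitch; places vary): 114 x 114 x 16 mm outside, 106 x 106 inside, floor 4 mm thick. Inner floor 10 mm, rim 22 mm above the counter. Origin: centre of its underside, 6 mm above the counter; x, y along its sides. Caddy: 256 x 256 mm, rim 14 mm above the counter.
- bay_green: Open square green compartment for the flip-top canister, one of four fixed in the wooden caddy (2 x 2, 120 mm pitch; places vary): 114 x 114 x 16 mm outside, 106 x 106 inside, floor 4 mm thick. Inner floor 10 mm, rim 22 mm above the counter. Origin: centre of its underside, 6 mm above the counter; x, y along its sides. Caddy: 256 x 256 mm, rim 14 mm above the counter.
- bay_blue: Open square blue compartment for the brush, one of four fixed in the wooden caddy (2 x 2, 120 mm pitch; places vary): 114 x 114 x 16 mm outside, 106 x 106 inside, floor 4 mm thick. Inner floor 10 mm, rim 22 mm above the counter. Origin: centre of its underside, 6 mm above the counter; x, y along its sides. Caddy: 256 x 256 mm, rim 14 mm above the counter.
- plain_lid: Look-alike, stays: plain steel lid without holes, same size as the filter disc (62 mm in diameter, 6 mm thick, 28 mm high with its knob) but with a black knob. Origin: centre of the underside, z up. 
- orange_cap_jar: Look-alike, stays: green jar of the canister's size (56 mm in diameter, 58 mm high) but with a orange screw cap. Origin: centre of the underside, z up. 
There are look-alikes about, which are no part of the job. There is more than one size of the brush; the one meant has the size given above. What is shaped like the orange_cap_jar but red is not meant.

How it is judged:
By the outcome, as a careful person would: the job done as asked, in the order asked, and still so for the second after the job is handed in, with the robot touching nothing.
It also fails if it takes over 115 s, if anything falls off the work surface, if the arm or the gripper's body presses on something with over 40 N, if the wrist force passes 120 N, or if a joint passes its speed limit or range.

## Working session

There is one attempt and no reset: what is moved stays moved. The work goes in short steps, Python scripts to look and compute and a tool call to move; the robot and the scene stay as the last step left them, time stands still between calls to the robot, and variables do not carry over. Pictures are saved under pics/ and viewed, at most 14 in all, crops included, and the job is handed in when it is done.

Besides the shell and the picture viewer there is one more tool, called after ">>>" as a command line: name --argument value ..., lists and objects as JSON in quotes. move_arm: Moves the arm, as the interface text tells. Its arguments: {"type":"object","properties":{"commands":{"type":"array"},"claw":{"type":"number"}},"required":["commands"]}

```bash
mkdir -p pics; ls
cat > h.py <<'E'
import numpy as np, cv2
from cell import readout, viewer, order, bot
def save(p,n,crop=None,s=1):
    im=p["image"]
    if crop: c0,r0,c1,r1=crop; im=im[r0:r1,c0:c1]
    cv2.imwrite(n,cv2.resize(im,None,fx=s,fy=s,interpolation=cv2.INTER_CUBIC)[:,:,::-1])
def ray(p,px,z):
    K,R,t=[np.array(p[k]) for k in("camera_matrix","R","t")]
    d=R.T@np.linalg.solve(K,[px[0],px[1],1]); c=-R.T@t
    return (c+d*(z-c[2])/d[2]).round(4)
def proj(p,X):
    K,R,t=[np.array(p[k]) for k in("camera_matrix","R","t")]
    v=K@(R@np.array(X)+t); return (v[:2]/v[2]).round(1)
E
python3 - <<'E'
from h import *
p=viewer.capture("top");save(p,"pics/top.png",s=1.4)
q=viewer.capture("side");save(q,"pics/side.png",s=1.4)
for P in(p,q): print("cam",(-np.array(P["R"]).T@P["t"]).round(3),np.array(P["camera_matrix"])[0,0])
o=readout.get_obs();print(o);print(bot.tcp_to_grasp,[a for a in dir(bot) if a[0]!='_'])
for n in["filter_disc","filter_cup","flip_canister","brush","bay_yellow","bay_grey","bay_green","bay_blue","plain_lid","orange_cap_jar"]:
    print(n,[(np.round(d["at"],1).tolist(),round(d["confidence"],2)) for d in viewer.boxes_of(p,n)][:6])
E
```

```text
pics
cam [ 0.393 -0.041  0.967] 404.99685812381273
cam [0.259 0.541 0.804] 418.0842762515427
{'time_s': 0.1, 'joints': array([-7.90668007e+01,  1.96331174e+01,  8.73708347e+01,  1.22683644e-03,
        7.30736710e+01, -8.36585085e+00]), 'qd': array([ 0.02721384, -0.02458379, -0.21074049,  0.01774081,  0.03166352,
       -0.07327056]), 'tau': array([ 1.65262820e-03, -4.32003307e+01, -2.44695371e+01,  7.18154199e-02,
        5.26594778e-02, -4.29363229e-05]), 'eef_pos': array([ 0.17346639, -0.49514452,  0.22611397]), 'tool_rot': array([[ 9.43808521e-01,  3.30492691e-01, -2.36840156e-04],
       [ 3.30492704e-01, -9.43807604e-01,  1.33407231e-03],
       [ 2.17369607e-04, -1.33738276e-03, -9.99999082e-01]]), 'contact_force': array([0.09862879, 0.34631785, 0.10280614]), 'moment': array([-0.03619731, -0.01234662,  0.02222694]), 'finger_force': 0.0, 'width': 0.09210977287622378}
0.0188 ['PlanningError', 'tcp_to_grasp']
filter_disc [([349.1, 217.6], 0.87)]
filter_cup [([287.8, 160.4], 0.91)]
flip_canister [([345.4, 153.0], 0.7)]
brush [([328.2, 285.2], 0.98), ([291.1, 223.0], 0.67), ([150.5, 160.5], 0.16)]
bay_yellow [([197.8, 213.2], 0.75)]
bay_grey [([146.1, 207.7], 0.6)]
bay_green [([154.0, 158.5], 0.91), ([291.1, 223.2], 0.57)]
bay_blue [([199.4, 155.3], 0.89)]
plain_lid [([406.0, 217.6], 0.88)]
orange_cap_jar [([434.0, 122.2], 0.86), ([403.6, 158.4], 0.71)]
```

View pics/top.png

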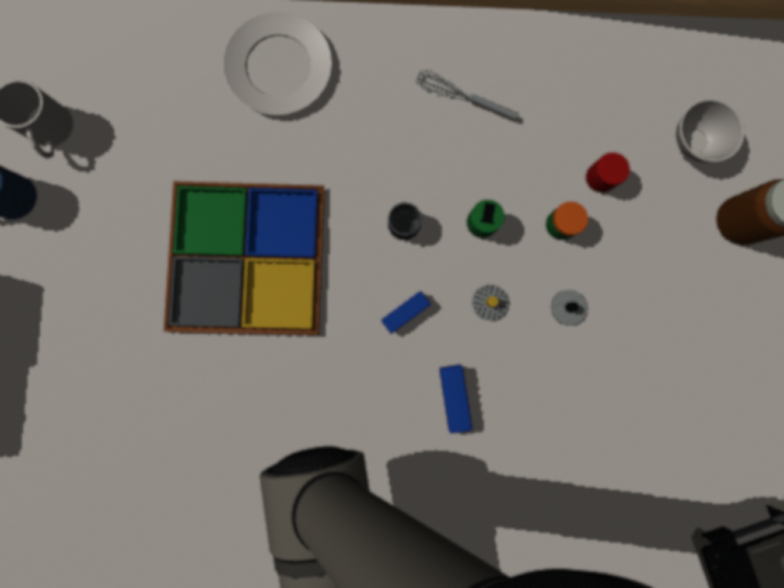

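View pics/side.png

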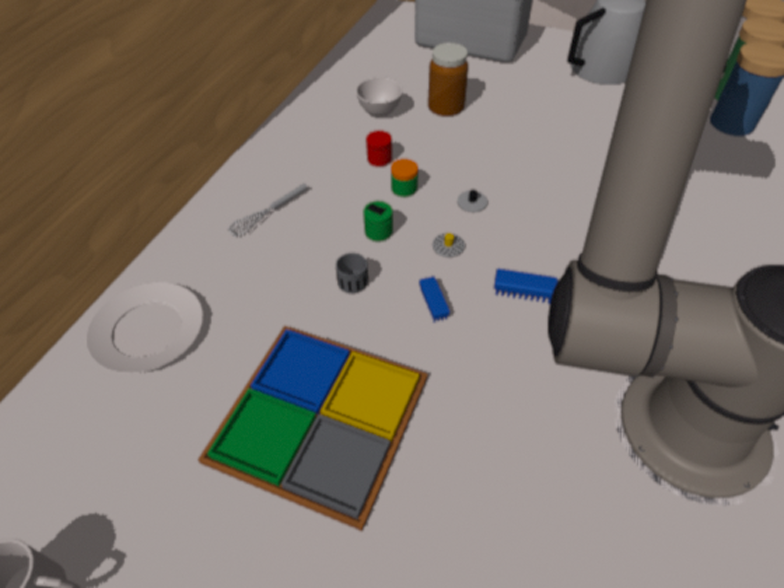

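The top view (1.4x) shows the caddy at (245,257): green top-left, blue top-right, grey bottom-left and yellow bottom-right. The grey cup is at (405,221), the green canister with the black tab at (487,218) and the orange-cap jar at (568,219). The perforated disc is at (491,302), the plain lid at (569,307) and a red jar at (608,172). There are two blue brushes, at (407,312) and (456,399). Next I'll measure the sizes.

Run:
```python
from h import *
p=viewer.capture("top")
save(p,"pics/crop.png",(265,130,445,325),3)
im=p["image"]; hsv=cv2.cvtColor(im,cv2.COLOR_RGB2HSV)
def comps(m,z,lab,amin=60):
    n,L,st,c=cv2.connectedComponentsWithStats(m.astype(np.uint8))
    for i in range(1,n):
        if st[i,4]<amin: continue
        ys,xs=np.where(L==i)
        pts=np.array([ray(p,(x,y),z)[:2] for x,y in zip(xs,ys)],np.float32)
        r=cv2.minAreaRect(pts*1000)
        print(lab,c[i].round(1),st[i,4],"mean",ray(p,c[i],z),"rect c",np.round(r[0],1),"size",np.round(r[1],1),"ang",round(r[2],1))
H,S,V=[hsv[...,i].astype(int) for i in range(3)]
for z,l in((.028,"blue28"),(.01,"blue10")): comps((H>105)&(H<130)&(S>150),z,l)
comps((H>50)&(H<80)&(S>120)&(V>50),.01,"green10");comps((H>50)&(H<80)&(S>120)&(V>50),.058,"green58")
comps((H>20)&(H<32)&(S>150)&(V>50),.01,"yel10");comps((H>20)&(H<32)&(S>150)&(V>100),.028,"yel28",4)
for n,z in(("filter_disc",.006),("filter_cup",.03),("flip_canister",.04),("orange_cap_jar",.04),("plain_lid",.006),("brush",.028),("bay_grey",.01),("bay_yellow",.01),("bay_green",.01),("bay_blue",.01)):
    for d in viewer.silhouettes(p,n)[:2]:
        if d["confidence"]>.4: print(n,d["at"],round(d["confidence"],2));comps(d["pixels"],z,"   ",20)
```

```text
blue28 [200.4 158.7] 2338 mean [0.5839 0.1379 0.028 ] rect c [584.4 138.1] size [113.3 115.9] ang 0.4
blue28 [289.8 222.6] 382 mean [ 0.4406 -0.0759  0.028 ] rect c [440.8 -76. ] size [25.7 80. ] ang 37.9
blue28 [325.4 284.7] 715 mean [ 0.3009 -0.1611  0.028 ] rect c [ 301. -161.] size [104.8  35.6] ang 9.9
blue10 [200.4 158.7] 2338 mean [0.5876 0.1413 0.01  ] rect c [588.  141.5] size [115.6 118.1] ang 0.4
blue10 [289.8 222.6] 382 mean [ 0.4415 -0.0765  0.01  ] rect c [441.7 -76.7] size [26.2 81.5] ang 38.0
blue10 [325.4 284.7] 715 mean [ 0.2991 -0.1634  0.01  ] rect c [ 299.2 -163.3] size [106.9  36.4] ang 10.1
green10 [151.4 157.9] 2084 mean [0.5856 0.2575 0.01  ] rect c [587.3 262.1] size [116.1 115.5] ang 0.3
green10 [346.5 155.7] 304 mean [ 0.6068 -0.209   0.01  ] rect c [ 609.9 -210. ] size [51.8 58.3] ang 1.2
green58 [151.4 157.9] 2084 mean [0.576  0.2425 0.058 ] rect c [577.6 246.9] size [110.2 109.7] ang 0.3
green58 [346.5 155.7] 304 mean [ 0.5961 -0.2006  0.058 ] rect c [ 599.1 -201.6] size [49.2 55.3] ang 0.8
yel10 [198.2 209.2] 2483 mean [0.4665 0.1405 0.01  ] rect c [46
[... 1247 characters left out ...]
028 ] rect c [440.1 -75.4] size [29.6 82.8] ang 38.7
bay_grey [149.4, 208.8] 0.85
    [147.1 208. ] 2494 mean [0.4656 0.2602 0.01  ] rect c [465.7 260.6] size [115.4 121.6] ang 0.5
bay_yellow [198.9, 213.3] 0.86
    [199.  209.4] 2437 mean [0.4661 0.1387 0.01  ] rect c [467.4 139. ] size [117.9 117.5] ang 0.4
bay_green [153.4, 160.0] 0.92
    [150.7 157.8] 2415 mean [0.5858 0.2592 0.01  ] rect c [585.7 258.8] size [116.5 121.9] ang 1.8
bay_green [402.0, 157.6] 0.41
    [404.7 157.6] 616 mean [ 0.607  -0.3505  0.01  ] rect c [ 606.6 -350.5] size [58.  75.6] ang 40.2
bay_blue [200.3, 155.2] 0.59
    [200.8 159.2] 2463 mean [0.5865 0.1405 0.01  ] rect c [585.4 140.3] size [122.1 121. ] ang 89.0
```

View pics/crop.png

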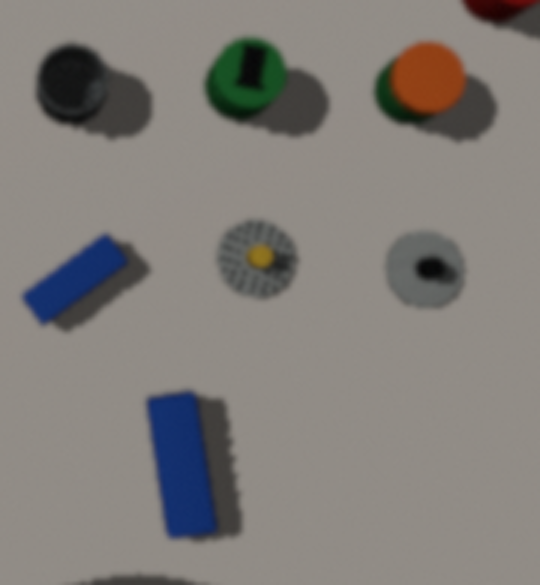

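The brush at (290,223) measures about 80x26 mm by mask, which loses a pixel at the edges. The one at (325,285) measures 105x36 mm, so the upper one fits the 84x30 mm description. The crop also confirms three pieces:
- **Disc:** perforated with a yellow knob at (351,215). The plain lid with the black knob is at (408,219).
- **Canister:** all green with a black tab at (348,155). The orange-cap jar is at (407,156).
- **Cup:** at (288,157).

Next I'll refine the positions with both cameras.

Run:
```python
from h import *
from scipy.optimize import least_squares
p=viewer.capture("top");q=viewer.capture("side")
print("cup",ray(p,(288.3,156.3),.05),"can",ray(p,(348,154.7),.058))
for n,z in(("filter_disc",.003),("filter_cup",.025),("flip_canister",.029),("brush",.014)):
    for d in viewer.silhouettes(q,n)[:2]:
        ys,xs=np.where(d["pixels"]);print(n,round(d["confidence"],2),(xs.mean().round(1),ys.mean().round(1)),ray(q,((xs.min()+xs.max())/2,(ys.min()+ys.max())/2),z),ray(q,(xs.mean(),ys.mean()),z))
h=cv2.cvtColor(q["image"],cv2.COLOR_RGB2HSV).astype(int)
m=(h[...,0]>20)&(h[...,0]<32)&(h[...,1]>150)&(h[...,2]>80)
n,L,st,c=cv2.connectedComponentsWithStats(m.astype(np.uint8))
for i in range(1,n):
    if st[i,4]<80 and st[i,4]>6: print("knob side",c[i],ray(q,c[i],.02))
# caddy outline: fit a 256 square (z=.014) to corners picked in the two viewed pictures
ct=np.array([(175,182),(324,186),(320,333),(165,330)])/1.4; cs=np.array([(203,460),(286,328),(429,375),(362,526)])/1.4
s=.128*np.array([(1,1),(1,-1),(-1,-1),(-1,1)])
def W(v,s=s,z=.014):
    a=v[2];R=np.array([[np.cos(a),-np.sin(a)],[np.sin(a),np.cos(a)]]);return np.c_[s@R.T+v[:2],np.full(len(s),z)]
for name,use in(("top",[(p,ct)]),("side",[(q,cs)]),("both",[(p,ct),(q,cs)])):
    r=least_squares(lambda v:np.concatenate([(proj(P,X)-c) for P,C in use for X,c in zip(W(v),C)]),[.525,.198,0],diff_step=1e-3)
    print(name,r.x.round(4),"px rms",np.sqrt((r.fun**2).mean()).round(2))
print("bays g b y grey",W(r.x,s*.06/.128,.01).round(4).tolist())
```

```text
cup [ 0.5919 -0.0673  0.05  ] can [ 0.5986 -0.2039  0.058 ]
filter_disc 0.71 (np.float64(320.0), np.float64(174.7)) [ 0.4604 -0.221   0.003 ] [ 0.4601 -0.2203  0.003 ]
filter_cup 0.87 (np.float64(251.5), np.float64(194.9)) [ 0.59   -0.0692  0.025 ] [ 0.5902 -0.0694  0.025 ]
filter_cup 0.28 (np.float64(240.3), np.float64(332.7)) [0.4618 0.2653 0.025 ] [0.4606 0.2643 0.025 ]
flip_canister 0.92 (np.float64(270.0), np.float64(158.2)) [ 0.5969 -0.2029  0.029 ] [ 0.5973 -0.2039  0.029 ]
brush 0.95 (np.float64(310.3), np.float64(213.8)) [ 0.4366 -0.0768  0.014 ] [ 0.4366 -0.0756  0.014 ]
brush 0.94 (np.float64(374.2), np.float64(203.4)) [ 0.2992 -0.1665  0.014 ] [ 0.3012 -0.1662  0.014 ]
knob side [320.56 170.8 ] [ 0.4592 -0.2182  0.02  ]
top [0.5258 0.1954 0.    ] px rms 0.91
side [0.5198 0.1972 0.    ] px rms 1.59
both [0.5226 0.196  0.    ] px rms 1.56
bays g b y grey [[0.5826, 0.256, 0.01], [0.5826, 0.136, 0.01], [0.4626, 0.136, 0.01], [0.4626, 0.256, 0.01]]
```

Target positions:
- **Pieces:** disc (0.461,-0.2195), cup (0.591,-0.069), canister (0.598,-0.2035), brush (0.439,-0.0755).
- **Bays:** yellow (0.464,0.137), grey (0.464,0.256), green (0.583,0.256), blue (0.584,0.137).

I'll start with the disc.

>>> move_arm --commands '[{"delta_pos": [0.015,0.014,-0.006],"delta_rot": [0,0,0]},{"delta_pos": [0.032,0.031,-0.014],"delta_rot": [0,0,0]},{"delta_pos": [0.032,0.031,-0.014],"delta_rot": [0,0,0]},{"delta_pos": [0.032,0.031,-0.014],"delta_rot": [0,0,0]},{"delta_pos": [0.032,0.031,-0.014],"delta_rot": [0,0,0]},{"delta_pos": [0.032,0.031,-0.014],"delta_rot": [0,0,0]},{"delta_pos": [0.032,0.031,-0.014],"delta_rot": [0,0,0]},{"delta_pos": [0.032,0.031,-0.014],"delta_rot": [0,0,0]},{"delta_pos": [0.032,0.031,-0.014],"delta_rot": [0,0,0]},{"delta_pos": [0.016,0.0145,-0.009],"delta_rot": [0,0,0]}]' --claw 0.5

```text
time_s: 2.45
eef_pos: [0.4622, -0.2163, 0.0989]
tool_rot: [[0.943, 0.333, -0.0], [0.333, -0.943, 0.001], [0.0, -0.001, -1.0]]
contact_force: [0.4, -1.3, -0.0]
width: 0.0456
finger_force: 0.0
```

>>> move_arm --commands '[{"delta_pos": [0,0,0],"delta_rot": [0,0,0]},{"delta_pos": [0,0,-0.012],"delta_rot": [0,0,0]},{"delta_pos": [0,0,-0.012],"delta_rot": [0,0,0]},{"delta_pos": [0,0,-0.012],"delta_rot": [0,0,0]},{"delta_pos": [0,0,-0.012],"delta_rot": [0,0,0]},{"delta_pos": [0,0,-0.008],"delta_rot": [0,0,0]},{"delta_pos": [0,0,-0.006],"delta_rot": [0,0,0]},{"delta_pos": [0,0,0],"delta_rot": [0,0,0]},{"delta_pos": [0,0,0],"delta_rot": [0,0,0]},{"delta_pos": [0,0,0],"delta_rot": [0,0,0]}]'

```text
time_s: 3.45
eef_pos: [0.4608, -0.2192, 0.0382]
tool_rot: [[0.944, 0.331, 0.001], [0.331, -0.944, -0.001], [0.001, 0.001, -1.0]]
contact_force: [0.2, 0.3, -0.0]
width: 0.0459
finger_force: 0.0
```

Run:
```python
from h import *
q=viewer.capture("side");save(q,"pics/s1.png",(260,110,400,230),4);print(readout.get_obs()["eef_pos"].round(4), proj(q,[.461,-.2195,.03]))
```

```text
[ 0.4609 -0.2192  0.0382] [320.3 167.6]
```

View pics/s1.png

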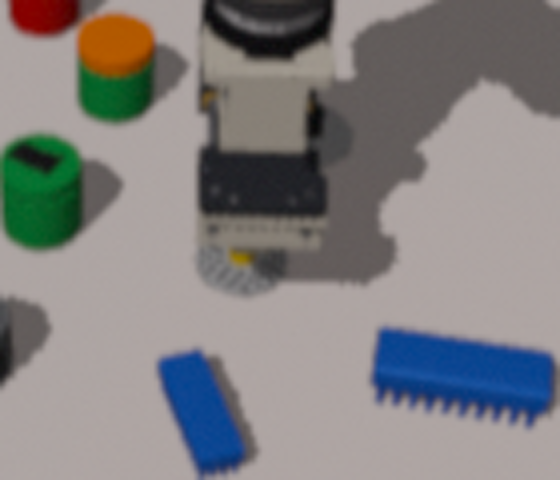

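The gripper straddles the disc. The knob shows at crop (241,257), just below the gripper's near edge, so it is in line. I'll descend and grip.

>>> move_arm --commands '[{"delta_pos": [0,0,-0.01],"delta_rot": [0,0,0]},{"delta_pos": [0,0,-0.008],"delta_rot": [0,0,0]},{"delta_pos": [0,0,-0.006],"delta_rot": [0,0,0]},{"delta_pos": [0,0,-0.004],"delta_rot": [0,0,0]},{"delta_pos": [0,0,0],"delta_rot": [0,0,0]},{"delta_pos": [0,0,0],"delta_rot": [0,0,0]},{"delta_pos": [0,0,0],"delta_rot": [0,0,0]},{"delta_pos": [0,0,0],"delta_rot": [0,0,0]},{"delta_pos": [0,0,0],"delta_rot": [0,0,0]},{"delta_pos": [0,0,0],"delta_rot": [0,0,0]}]'

```text
time_s: 4.5
eef_pos: [0.4606, -0.2191, 0.0099]
tool_rot: [[0.944, 0.33, 0.0], [0.33, -0.944, -0.0], [0.0, 0.0, -1.0]]
contact_force: [1.3, 0.6, -1.4]
width: 0.0458
finger_force: 0.0
```

>>> move_arm --commands '[{"delta_pos": [0,0,0],"delta_rot": [0,0,0]},{"delta_pos": [0,0,0],"delta_rot": [0,0,0]},{"delta_pos": [0,0,0],"delta_rot": [0,0,0]},{"delta_pos": [0,0,0],"delta_rot": [0,0,0]},{"delta_pos": [0,0,0],"delta_rot": [0,0,0]},{"delta_pos": [0,0,0],"delta_rot": [0,0,0]},{"delta_pos": [0,0,0],"delta_rot": [0,0,0]},{"delta_pos": [0,0,0],"delta_rot": [0,0,0]},{"delta_pos": [0,0,0],"delta_rot": [0,0,0]},{"delta_pos": [0,0,0],"delta_rot": [0,0,0]}]' --claw 0

```text
time_s: 5.5
eef_pos: [0.4605, -0.219, 0.0098]
tool_rot: [[0.944, 0.33, 0.0], [0.33, -0.944, -0.0], [0.0, 0.0, -1.0]]
contact_force: [-0.1, 0.6, 0.6]
width: 0.017
finger_force: 30.0
```

>>> move_arm --commands '[{"delta_pos": [0,0,0.01],"delta_rot": [0,0,0]},{"delta_pos": [0,0,0.02],"delta_rot": [0,0,0]},{"delta_pos": [0,0,0.02],"delta_rot": [0,0,0]},{"delta_pos": [0,0.015,0.02],"delta_rot": [0,0,0]},{"delta_pos": [0,0.03,0.01],"delta_rot": [0,0,0]},{"delta_pos": [0,0.035,0],"delta_rot": [0,0,0]},{"delta_pos": [0,0.035,0],"delta_rot": [0,0,0]},{"delta_pos": [0,0.035,0],"delta_rot": [0,0,0]},{"delta_pos": [0,0.035,0],"delta_rot": [0,0,0]},{"delta_pos": [0,0.035,0],"delta_rot": [0,0,0]}]'

```text
time_s: 6.5
eef_pos: [0.4603, 0.0024, 0.0905]
tool_rot: [[0.944, 0.33, 0.001], [0.33, -0.944, -0.0], [0.001, 0.0, -1.0]]
contact_force: [0.1, 1.2, -1.1]
width: 0.0172
finger_force: 30.0
```

>>> move_arm --commands '[{"delta_pos": [0,0.035,0],"delta_rot": [0,0,0]},{"delta_pos": [0,0.035,0],"delta_rot": [0,0,0]},{"delta_pos": [0,0.035,0],"delta_rot": [0,0,0]},{"delta_pos": [0.003,0.021,0],"delta_rot": [0,0,0]},{"delta_pos": [0,0.01,0],"delta_rot": [0,0,0]},{"delta_pos": [0,0,-0.015],"delta_rot": [0,0,0]},{"delta_pos": [0,0,-0.02],"delta_rot": [0,0,0]},{"delta_pos": [0,0,-0.01],"delta_rot": [0,0,0]},{"delta_pos": [0,0,0],"delta_rot": [0,0,0]},{"delta_pos": [0,0,0],"delta_rot": [0,0,0]}]'

```text
time_s: 7.5
eef_pos: [0.4638, 0.1366, 0.0452]
tool_rot: [[0.944, 0.33, 0.0], [0.33, -0.944, -0.0], [0.0, 0.0, -1.0]]
contact_force: [-0.4, -0.3, -0.4]
width: 0.017
finger_force: 30.0
```

Next a check of the bay's centre relative to the disc before lowering it.

Run:
```python
from h import *
p=viewer.capture("top");q=viewer.capture("side")
a=p["image"][100:260,90:260];b=q["image"][220:380,140:320]
A=cv2.resize(a,(400,376),interpolation=cv2.INTER_CUBIC);B=cv2.resize(b,(400,376),interpolation=cv2.INTER_CUBIC)
cv2.imwrite("pics/place1.png",np.hstack([A,B])[:,:,::-1])
```

```text
(no output)
```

View pics/place1.png

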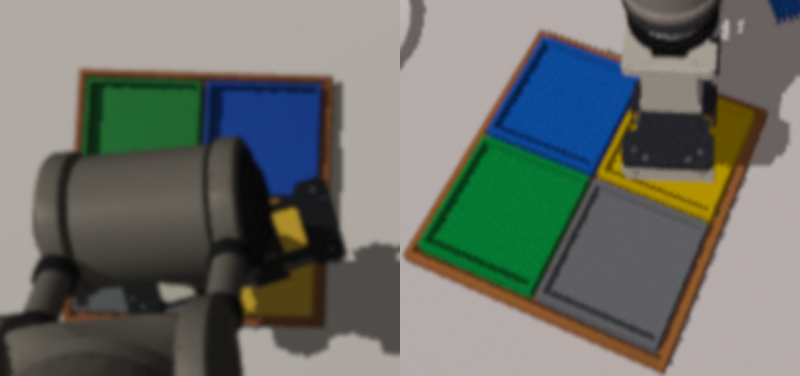

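The arm hides the disc in both views, and the gripper is above the yellow bay. I'll lower it.

>>> move_arm --commands '[{"delta_pos": [0,0,-0.01],"delta_rot": [0,0,0]},{"delta_pos": [0,0,-0.006],"delta_rot": [0,0,0]},{"delta_pos": [0,0,-0.004],"delta_rot": [0,0,0]},{"delta_pos": [0,0,-0.002],"delta_rot": [0,0,0]},{"delta_pos": [0,0,-0.002],"delta_rot": [0,0,0]},{"delta_pos": [0,0,-0.001],"delta_rot": [0,0,0]},{"delta_pos": [0,0,0],"delta_rot": [0,0,0]},{"delta_pos": [0,0,0],"delta_rot": [0,0,0]},{"delta_pos": [0,0,0],"delta_rot": [0,0,0]},{"delta_pos": [0,0,0],"delta_rot": [0,0,0]}]'

```text
time_s: 8.6
eef_pos: [0.4636, 0.137, 0.0198]
tool_rot: [[0.944, 0.33, 0.0], [0.33, -0.944, -0.0], [0.0, 0.0, -1.0]]
contact_force: [-0.7, 0.5, -0.9]
width: 0.0172
finger_force: 30.0
```

>>> move_arm --commands '[{"delta_pos": [0,0,0],"delta_rot": [0,0,0]},{"delta_pos": [0,0,0],"delta_rot": [0,0,0]},{"delta_pos": [0,0,0],"delta_rot": [0,0,0]},{"delta_pos": [0,0,0],"delta_rot": [0,0,0]},{"delta_pos": [0,0,0],"delta_rot": [0,0,0]},{"delta_pos": [0,0,0],"delta_rot": [0,0,0]},{"delta_pos": [0,0,0.01],"delta_rot": [0,0,0]},{"delta_pos": [0,0,0.02],"delta_rot": [0,0,0]},{"delta_pos": [0,0,0.03],"delta_rot": [0,0,0]},{"delta_pos": [0,0,0.03],"delta_rot": [0,0,0]}]' --claw 0.45

```text
time_s: 9.6
eef_pos: [0.4632, 0.137, 0.1112]
tool_rot: [[0.944, 0.33, -0.0], [0.33, -0.944, -0.0], [-0.0, -0.0, -1.0]]
contact_force: [0.6, -0.1, 0.4]
width: 0.0409
finger_force: 0.0
```

>>> move_arm --commands '[{"delta_pos": [0.012,-0.02,0],"delta_rot": [0,0,0]},{"delta_pos": [0.015,-0.025,0],"delta_rot": [0,0,0]},{"delta_pos": [0.015,-0.025,0],"delta_rot": [0,0,0]},{"delta_pos": [0.015,-0.025,0],"delta_rot": [0,0,0]},{"delta_pos": [0.015,-0.025,0],"delta_rot": [0,0,0]},{"delta_pos": [0.015,-0.025,0],"delta_rot": [0,0,0]},{"delta_pos": [0.015,-0.025,0],"delta_rot": [0,0,0]},{"delta_pos": [0.015,-0.025,0],"delta_rot": [0,0,0]},{"delta_pos": [0.01,-0.011,0],"delta_rot": [0,0,0]},{"delta_pos": [0,0,0],"delta_rot": [0,0,0]}]' --claw 1

```text
time_s: 10.6
eef_pos: [0.5915, -0.0707, 0.1103]
tool_rot: [[0.945, 0.328, 0.001], [0.328, -0.945, -0.001], [0.001, 0.001, -1.0]]
contact_force: [0.4, 0.1, 0.3]
width: 0.0919
finger_force: 0.0
```

Run:
```python
from h import *
p=viewer.capture("top");q=viewer.capture("side")
a=p["image"][100:260,90:260];b=q["image"][120:380,140:320]
A=cv2.resize(a,(425,400),interpolation=cv2.INTER_CUBIC);B=cv2.resize(b,(277,400),interpolation=cv2.INTER_CUBIC)
cv2.imwrite("pics/place2.png",np.hstack([A,B])[:,:,::-1])
for P in(p,q):
  for d in viewer.silhouettes(P,"filter_disc")[:2]:
    ys,xs=np.where(d["pixels"]);print(round(d["confidence"],2),(xs.mean(),ys.mean()),ray(P,((xs.min()+xs.max())/2,(ys.min()+ys.max())/2),.016))
```

```text
0.9 (np.float64(198.64448669201522), np.float64(209.8212927756654)) [0.4642 0.1374 0.016 ]
0.55 (np.float64(264.90410958904107), np.float64(282.3407534246575)) [0.4636 0.1404 0.016 ]
```

View pics/place2.png

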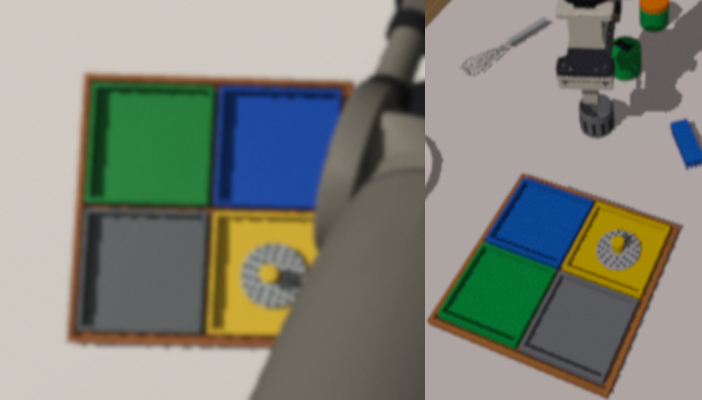

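The disc lies flat and centred in yellow with the knob up, at (620,248) in the side half. Now the cup.

>>> move_arm --commands '[{"delta_pos": [0,0,-0.01],"delta_rot": [0,0,0]},{"delta_pos": [0,0,-0.018],"delta_rot": [0,0,0]},{"delta_pos": [0,0,-0.018],"delta_rot": [0,0,0]},{"delta_pos": [0,0,-0.018],"delta_rot": [0,0,0]},{"delta_pos": [0,0,-0.015],"delta_rot": [0,0,0]},{"delta_pos": [0,0,-0.01],"delta_rot": [0,0,0]},{"delta_pos": [0,0,-0.003],"delta_rot": [0,0,0]},{"delta_pos": [0,0,0],"delta_rot": [0,0,0]},{"delta_pos": [0,0,0],"delta_rot": [0,0,0]},{"delta_pos": [0,0,0],"delta_rot": [0,0,0]}]'

```text
time_s: 11.8
eef_pos: [0.591, -0.0691, 0.0185]
tool_rot: [[0.944, 0.33, 0.001], [0.33, -0.944, -0.0], [0.001, 0.001, -1.0]]
contact_force: [-1.4, -0.2, 0.0]
width: 0.0921
finger_force: 0.0
```

>>> move_arm --commands '[{"delta_pos": [0,0,0],"delta_rot": [0,0,0]},{"delta_pos": [0,0,0],"delta_rot": [0,0,0]},{"delta_pos": [0,0,0],"delta_rot": [0,0,0]},{"delta_pos": [0,0,0],"delta_rot": [0,0,0]},{"delta_pos": [0,0,0],"delta_rot": [0,0,0]},{"delta_pos": [0,0,0],"delta_rot": [0,0,0]},{"delta_pos": [0,0,0],"delta_rot": [0,0,0]},{"delta_pos": [0,0,0],"delta_rot": [0,0,0]},{"delta_pos": [0,0,0],"delta_rot": [0,0,0]},{"delta_pos": [0,0,0],"delta_rot": [0,0,0]}]' --claw 0

```text
time_s: 12.8
eef_pos: [0.5905, -0.0691, 0.0178]
tool_rot: [[0.944, 0.33, 0.0], [0.33, -0.944, -0.0], [0.0, 0.0, -1.0]]
contact_force: [0.4, -0.2, 0.6]
width: 0.0558
finger_force: 30.0
```

>>> move_arm --commands '[{"delta_pos": [0,0,0.01],"delta_rot": [0,0,0]},{"delta_pos": [0,0,0.02],"delta_rot": [0,0,0]},{"delta_pos": [0,0,0.025],"delta_rot": [0,0,0]},{"delta_pos": [-0.004,0.01,0.02],"delta_rot": [0,0,0]},{"delta_pos": [-0.01,0.025,0],"delta_rot": [0,0,0]},{"delta_pos": [-0.013,0.033,0],"delta_rot": [0,0,0]},{"delta_pos": [-0.013,0.033,0],"delta_rot": [0,0,0]},{"delta_pos": [-0.013,0.033,0],"delta_rot": [0,0,0]},{"delta_pos": [-0.013,0.033,0],"delta_rot": [0,0,0]},{"delta_pos": [-0.013,0.033,0],"delta_rot": [0,0,0]}]'

```text
time_s: 13.8
eef_pos: [0.5109, 0.1323, 0.0935]
tool_rot: [[0.944, 0.33, 0.001], [0.33, -0.944, 0.0], [0.001, 0.0, -1.0]]
contact_force: [0.7, 1.2, -0.8]
width: 0.0554
finger_force: 30.0
```

>>> move_arm --commands '[{"delta_pos": [-0.013,0.033,0],"delta_rot": [0,0,0]},{"delta_pos": [-0.013,0.033,0],"delta_rot": [0,0,0]},{"delta_pos": [-0.013,0.033,0],"delta_rot": [0,0,0]},{"delta_pos": [-0.009,0.02,0],"delta_rot": [0,0,0]},{"delta_pos": [0,0.006,0],"delta_rot": [0,0,0]},{"delta_pos": [0,0,-0.015],"delta_rot": [0,0,0]},{"delta_pos": [0,0,-0.02],"delta_rot": [0,0,0]},{"delta_pos": [0,0,-0.012],"delta_rot": [0,0,0]},{"delta_pos": [0,0,0],"delta_rot": [0,0,0]},{"delta_pos": [0,0,0],"delta_rot": [0,0,0]}]'

```text
time_s: 14.8
eef_pos: [0.464, 0.2557, 0.046]
tool_rot: [[0.944, 0.33, 0.0], [0.33, -0.944, -0.0], [0.0, 0.0, -1.0]]
contact_force: [0.4, -0.7, -1.4]
width: 0.056
finger_force: 30.0
```

>>> move_arm --commands '[{"delta_pos": [0,0,-0.006],"delta_rot": [0,0,0]},{"delta_pos": [0,0,-0.005],"delta_rot": [0,0,0]},{"delta_pos": [0,0,-0.003],"delta_rot": [0,0,0]},{"delta_pos": [0,0,-0.002],"delta_rot": [0,0,0]},{"delta_pos": [0,0,-0.001],"delta_rot": [0,0,0]},{"delta_pos": [0,0,0],"delta_rot": [0,0,0]},{"delta_pos": [0,0,0],"delta_rot": [0,0,0]},{"delta_pos": [0,0,0],"delta_rot": [0,0,0]},{"delta_pos": [0,0,0],"delta_rot": [0,0,0]},{"delta_pos": [0,0,0],"delta_rot": [0,0,0]}]'

```text
time_s: 15.8
eef_pos: [0.4636, 0.256, 0.0288]
tool_rot: [[0.944, 0.33, 0.0], [0.33, -0.944, -0.0], [0.0, 0.0, -1.0]]
contact_force: [-0.4, -0.5, 0.3]
width: 0.0555
finger_force: 30.0
```

>>> move_arm --commands '[{"delta_pos": [0,0,-0.001],"delta_rot": [0,0,0]},{"delta_pos": [0,0,0],"delta_rot": [0,0,0]},{"delta_pos": [0,0,0],"delta_rot": [0,0,0]},{"delta_pos": [0,0,0],"delta_rot": [0,0,0]},{"delta_pos": [0,0,0],"delta_rot": [0,0,0]},{"delta_pos": [0,0,0.005],"delta_rot": [0,0,0]},{"delta_pos": [0,0,0.015],"delta_rot": [0,0,0]},{"delta_pos": [0,0,0.02],"delta_rot": [0,0,0]},{"delta_pos": [0,0,0.025],"delta_rot": [0,0,0]},{"delta_pos": [0,0,0.025],"delta_rot": [0,0,0]}]' --claw 0.85

```text
time_s: 16.8
eef_pos: [0.4634, 0.2559, 0.1189]
tool_rot: [[0.944, 0.33, -0.0], [0.33, -0.944, -0.0], [-0.0, 0.0, -1.0]]
contact_force: [1.3, 0.2, -0.1]
width: 0.0781
finger_force: 0.0
```

>>> move_arm --commands '[{"delta_pos": [0.005,-0.018,0],"delta_rot": [0,0,0]},{"delta_pos": [0.009,-0.032,0],"delta_rot": [0,0,0]},{"delta_pos": [0.01,-0.034,0],"delta_rot": [0,0,0]},{"delta_pos": [0.01,-0.034,0],"delta_rot": [0,0,0]},{"delta_pos": [0.01,-0.034,0],"delta_rot": [0,0,0]},{"delta_pos": [0.01,-0.034,0],"delta_rot": [0,0,0]},{"delta_pos": [0.01,-0.034,0],"delta_rot": [0,0,0]},{"delta_pos": [0.01,-0.034,0],"delta_rot": [0,0,0]},{"delta_pos": [0.01,-0.034,0],"delta_rot": [0,0,0]},{"delta_pos": [0.01,-0.034,0],"delta_rot": [0,0,0]}]' --claw 1

```text
time_s: 17.8
eef_pos: [0.5578, -0.0675, 0.1182]
tool_rot: [[0.944, 0.33, 0.0], [0.33, -0.944, -0.0], [0.0, 0.0, -1.0]]
contact_force: [0.5, -0.4, -0.1]
width: 0.0918
finger_force: 0.0
```

>>> move_arm --commands '[{"delta_pos": [0.01,-0.034,0],"delta_rot": [0,0,0]},{"delta_pos": [0.01,-0.034,0],"delta_rot": [0,0,0]},{"delta_pos": [0.01,-0.034,0],"delta_rot": [0,0,0]},{"delta_pos": [0.009,-0.0255,0],"delta_rot": [0,0,0]},{"delta_pos": [0.001,-0.01,0],"delta_rot": [0,0,0]},{"delta_pos": [0,0,0],"delta_rot": [0,0,0]},{"delta_pos": [0,0,-0.01],"delta_rot": [0,0,0]},{"delta_pos": [0,0,-0.015],"delta_rot": [0,0,0]},{"delta_pos": [0,0,0],"delta_rot": [0,0,0]},{"delta_pos": [0,0,0],"delta_rot": [0,0,0]}]'

```text
time_s: 18.8
eef_pos: [0.5972, -0.2021, 0.0925]
tool_rot: [[0.943, 0.332, -0.001], [0.332, -0.943, 0.001], [-0.001, -0.001, -1.0]]
contact_force: [0.4, -0.9, 0.5]
width: 0.0918
finger_force: 0.0
```

Run:
```python
from h import *
p=viewer.capture("top");q=viewer.capture("side")
a=p["image"][90:260,90:430];b=q["image"][100:380,140:320]
A=cv2.resize(a,None,fx=1.5,fy=1.5,interpolation=cv2.INTER_CUBIC);B=cv2.resize(b,None,fx=1.5,fy=1.5,interpolation=cv2.INTER_CUBIC)
A=np.vstack([A,np.zeros((420-255,510,3),np.uint8)])
cv2.imwrite("pics/place3.png",np.hstack([A,B])[:,:,::-1])
```

```text
(no output)
```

View pics/place3.png

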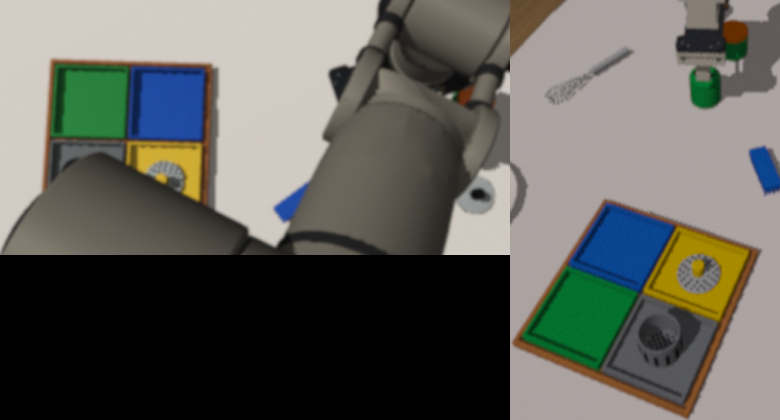

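The cup is upright in grey at about (660,340) in the view, and the gripper is above the canister.

>>> move_arm --commands '[{"delta_pos": [0,0,-0.008],"delta_rot": [0,0,0]},{"delta_pos": [0,0,-0.015],"delta_rot": [0,0,0]},{"delta_pos": [0,0,-0.015],"delta_rot": [0,0,0]},{"delta_pos": [0,0,-0.015],"delta_rot": [0,0,0]},{"delta_pos": [0,0,-0.012],"delta_rot": [0,0,0]},{"delta_pos": [0,0,-0.005],"delta_rot": [0,0,0]},{"delta_pos": [0,0,-0.002],"delta_rot": [0,0,0]},{"delta_pos": [0,0,0],"delta_rot": [0,0,0]},{"delta_pos": [0,0,0],"delta_rot": [0,0,0]},{"delta_pos": [0,0,0],"delta_rot": [0,0,0]}]'

```text
time_s: 19.9
eef_pos: [0.5979, -0.2037, 0.0214]
tool_rot: [[0.944, 0.33, 0.001], [0.33, -0.944, -0.001], [0.001, 0.001, -1.0]]
contact_force: [1.3, -0.1, 0.3]
width: 0.0919
finger_force: 0.0
```

>>> move_arm --commands '[{"delta_pos": [0,0,0],"delta_rot": [0,0,0]},{"delta_pos": [0,0,0],"delta_rot": [0,0,0]},{"delta_pos": [0,0,0],"delta_rot": [0,0,0]},{"delta_pos": [0,0,0],"delta_rot": [0,0,0]},{"delta_pos": [0,0,0],"delta_rot": [0,0,0]},{"delta_pos": [0,0,0],"delta_rot": [0,0,0]},{"delta_pos": [0,0,0],"delta_rot": [0,0,0]},{"delta_pos": [0,0,0],"delta_rot": [0,0,0]},{"delta_pos": [0,0,0],"delta_rot": [0,0,0]},{"delta_pos": [0,0,0],"delta_rot": [0,0,0]}]' --claw 0

```text
time_s: 20.9
eef_pos: [0.5976, -0.2036, 0.0208]
tool_rot: [[0.944, 0.33, 0.0], [0.33, -0.944, -0.0], [0.0, 0.0, -1.0]]
contact_force: [1.2, -1.0, 0.4]
width: 0.0559
finger_force: 30.0
```

>>> move_arm --commands '[{"delta_pos": [0,0,0.01],"delta_rot": [0,0,0]},{"delta_pos": [0,0,0.02],"delta_rot": [0,0,0]},{"delta_pos": [0,0,0.025],"delta_rot": [0,0,0]},{"delta_pos": [0,0.01,0.02],"delta_rot": [0,0,0]},{"delta_pos": [0,0.025,0],"delta_rot": [0,0,0]},{"delta_pos": [-0.001,0.035,0],"delta_rot": [0,0,0]},{"delta_pos": [-0.001,0.035,0],"delta_rot": [0,0,0]},{"delta_pos": [-0.001,0.035,0],"delta_rot": [0,0,0]},{"delta_pos": [-0.001,0.035,0],"delta_rot": [0,0,0]},{"delta_pos": [-0.001,0.035,0],"delta_rot": [0,0,0]}]'

```text
time_s: 21.9
eef_pos: [0.592, 0.0081, 0.0962]
tool_rot: [[0.944, 0.33, -0.0], [0.33, -0.944, 0.0], [-0.0, -0.0, -1.0]]
contact_force: [0.4, 0.5, -2.7]
width: 0.0553
finger_force: 30.0
```

>>> move_arm --commands '[{"delta_pos": [-0.001,0.035,0],"delta_rot": [0,0,0]},{"delta_pos": [-0.001,0.035,0],"delta_rot": [0,0,0]},{"delta_pos": [-0.002,0.035,0],"delta_rot": [0,0,0]},{"delta_pos": [-0.002,0.035,0],"delta_rot": [0,0,0]},{"delta_pos": [-0.002,0.035,0],"delta_rot": [0,0,0]},{"delta_pos": [-0.002,0.035,0],"delta_rot": [0,0,0]},{"delta_pos": [0,0.03,0],"delta_rot": [0,0,0]},{"delta_pos": [0,0.0095,0],"delta_rot": [0,0,0]},{"delta_pos": [0,0,0],"delta_rot": [0,0,0]},{"delta_pos": [0,0,-0.01],"delta_rot": [0,0,0]}]'

```text
time_s: 22.9
eef_pos: [0.5833, 0.2554, 0.0868]
tool_rot: [[0.944, 0.33, 0.002], [0.33, -0.944, 0.0], [0.002, 0.001, -1.0]]
contact_force: [0.4, -0.1, -2.5]
width: 0.0549
finger_force: 30.0
```

>>> move_arm --commands '[{"delta_pos": [0,0,-0.02],"delta_rot": [0,0,0]},{"delta_pos": [0,0,-0.02],"delta_rot": [0,0,0]},{"delta_pos": [0,0,-0.008],"delta_rot": [0,0,0]},{"delta_pos": [0,0,-0.003],"delta_rot": [0,0,0]},{"delta_pos": [0,0,-0.002],"delta_rot": [0,0,0]},{"delta_pos": [0,0,0],"delta_rot": [0,0,0]},{"delta_pos": [0,0,0],"delta_rot": [0,0,0]},{"delta_pos": [0,0,0],"delta_rot": [0,0,0]},{"delta_pos": [0,0,0],"delta_rot": [0,0,0]},{"delta_pos": [0,0,0],"delta_rot": [0,0,0]}]'

```text
time_s: 23.9
eef_pos: [0.5826, 0.2561, 0.033]
tool_rot: [[0.944, 0.331, 0.0], [0.331, -0.944, 0.0], [0.0, 0.0, -1.0]]
contact_force: [0.4, -0.3, -2.5]
width: 0.0554
finger_force: 30.0
```

>>> move_arm --commands '[{"delta_pos": [0,0,-0.001],"delta_rot": [0,0,0]},{"delta_pos": [0,0,-0.001],"delta_rot": [0,0,0]},{"delta_pos": [0,0,0],"delta_rot": [0,0,0]},{"delta_pos": [0,0,0],"delta_rot": [0,0,0]},{"delta_pos": [0,0,0],"delta_rot": [0,0,0]},{"delta_pos": [0,0,0],"delta_rot": [0,0,0]},{"delta_pos": [0,0,0],"delta_rot": [0,0,0]},{"delta_pos": [0,0,0],"delta_rot": [0,0,0]},{"delta_pos": [0,0,0],"delta_rot": [0,0,0]},{"delta_pos": [0,0,0],"delta_rot": [0,0,0]}]'

```text
time_s: 24.9
eef_pos: [0.5825, 0.256, 0.0308]
tool_rot: [[0.944, 0.331, 0.0], [0.331, -0.944, -0.0], [-0.0, 0.0, -1.0]]
contact_force: [-0.5, 0.1, 1.0]
width: 0.0559
finger_force: 30.0
```

>>> move_arm --commands '[{"delta_pos": [0,0,0],"delta_rot": [0,0,0]},{"delta_pos": [0,0,0],"delta_rot": [0,0,0]},{"delta_pos": [0,0,0],"delta_rot": [0,0,0]},{"delta_pos": [0,0,0],"delta_rot": [0,0,0]},{"delta_pos": [0,0,0.005],"delta_rot": [0,0,0]},{"delta_pos": [0,0,0.015],"delta_rot": [0,0,0]},{"delta_pos": [0,0,0.02],"delta_rot": [0,0,0]},{"delta_pos": [0,0,0.025],"delta_rot": [0,0,0]},{"delta_pos": [0,0,0.015],"delta_rot": [0,0,0]},{"delta_pos": [0,0,0],"delta_rot": [0,0,0]}]' --claw 0.85

```text
time_s: 25.9
eef_pos: [0.5843, 0.2566, 0.1148]
tool_rot: [[0.944, 0.33, 0.006], [0.33, -0.944, 0.002], [0.007, 0.0, -1.0]]
contact_force: [0.4, -0.1, 0.2]
width: 0.0782
finger_force: 0.0
```

>>> move_arm --commands '[{"delta_pos": [-0.007,-0.016,0],"delta_rot": [0,0,-0.1]},{"delta_pos": [-0.012,-0.028,0],"delta_rot": [0,0,-0.11]},{"delta_pos": [-0.012,-0.028,0],"delta_rot": [0,0,-0.11]},{"delta_pos": [-0.012,-0.028,0],"delta_rot": [0,0,-0.11]},{"delta_pos": [-0.012,-0.028,0],"delta_rot": [0,0,-0.11]},{"delta_pos": [-0.012,-0.028,0],"delta_rot": [0,0,-0.11]},{"delta_pos": [-0.012,-0.028,0],"delta_rot": [0,0,-0.11]},{"delta_pos": [-0.012,-0.028,0],"delta_rot": [0,0,-0.11]},{"delta_pos": [-0.012,-0.028,0],"delta_rot": [0,0,-0.11]},{"delta_pos": [-0.012,-0.028,0],"delta_rot": [0,0,-0.11]}]' --claw 0.65

```text
time_s: 26.9
eef_pos: [0.4666, -0.013, 0.1106]
tool_rot: [[0.726, -0.687, -0.0], [-0.687, -0.726, -0.0], [-0.0, 0.0, -1.0]]
contact_force: [0.1, -0.0, 0.8]
width: 0.0599
finger_force: 0.0
```

>>> move_arm --commands '[{"delta_pos": [-0.012,-0.028,0],"delta_rot": [0,0,-0.1]},{"delta_pos": [-0.012,-0.028,0],"delta_rot": [0,0,-0.056]},{"delta_pos": [-0.005,-0.0075,0],"delta_rot": [0,0,0]},{"delta_pos": [0,0,0],"delta_rot": [0,0,0]},{"delta_pos": [0,0,-0.015],"delta_rot": [0,0,0]},{"delta_pos": [0,0,-0.02],"delta_rot": [0,0,0]},{"delta_pos": [0,0,-0.015],"delta_rot": [0,0,0]},{"delta_pos": [0,0,0],"delta_rot": [0,0,0]},{"delta_pos": [0,0,0],"delta_rot": [0,0,0]},{"delta_pos": [0,0,0],"delta_rot": [0,0,0]}]'

```text
time_s: 27.9
eef_pos: [0.4392, -0.0752, 0.0614]
tool_rot: [[0.615, -0.788, 0.001], [-0.788, -0.615, -0.0], [0.001, -0.001, -1.0]]
contact_force: [0.6, -0.8, 0.7]
width: 0.0598
finger_force: 0.0
```

Run:
```python
from h import *
p=viewer.capture("top");q=viewer.capture("side")
a=p["image"][90:260,90:430];b=q["image"][120:390,140:380]
A=cv2.resize(a,(440,220),interpolation=cv2.INTER_CUBIC);B=cv2.resize(b,None,fx=1.5,fy=1.5,interpolation=cv2.INTER_CUBIC)
A=np.vstack([A,np.zeros((405-220,440,3),np.uint8)])
cv2.imwrite("pics/place4.png",np.hstack([A,B])[:,:,::-1])
print(readout.get_obs()["joints"].round(1))
```

```text
[-19.6  24.2 111.7  -0.   44.  122.4]
```

View pics/place4.png

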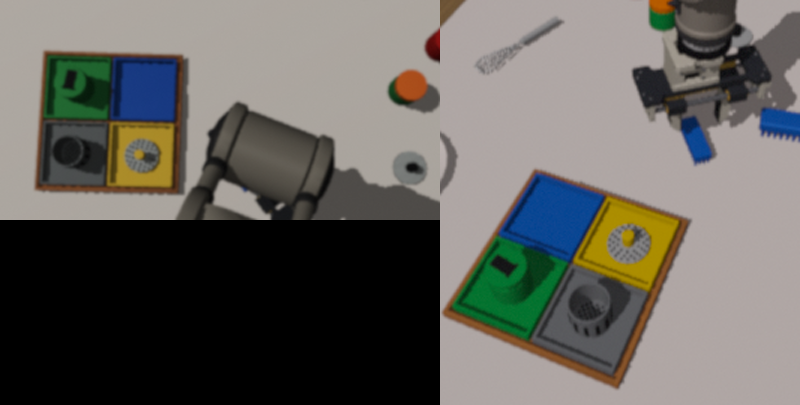

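The canister is upright in green and the cup is in grey. The gripper is over the small brush at (693,140), aligned across its width.

>>> move_arm --commands '[{"delta_pos": [0,0,-0.008],"delta_rot": [0,0,0]},{"delta_pos": [0,0,-0.012],"delta_rot": [0,0,0]},{"delta_pos": [0,0,-0.012],"delta_rot": [0,0,0]},{"delta_pos": [0,0,-0.01],"delta_rot": [0,0,0]},{"delta_pos": [0,0,-0.005],"delta_rot": [0,0,0]},{"delta_pos": [0,0,0],"delta_rot": [0,0,0]},{"delta_pos": [0,0,0],"delta_rot": [0,0,0]},{"delta_pos": [0,0,0],"delta_rot": [0,0,0]},{"delta_pos": [0,0,0],"delta_rot": [0,0,0]},{"delta_pos": [0,0,0],"delta_rot": [0,0,0]}]'

```text
time_s: 29.0
eef_pos: [0.4387, -0.0756, 0.014]
tool_rot: [[0.614, -0.789, 0.001], [-0.789, -0.614, -0.0], [0.001, -0.0, -1.0]]
contact_force: [-0.0, -0.1, -0.6]
width: 0.0594
finger_force: 0.0
```

>>> move_arm --commands '[{"delta_pos": [0,0,0],"delta_rot": [0,0,0]},{"delta_pos": [0,0,0],"delta_rot": [0,0,0]},{"delta_pos": [0,0,0],"delta_rot": [0,0,0]},{"delta_pos": [0,0,0],"delta_rot": [0,0,0]},{"delta_pos": [0,0,0],"delta_rot": [0,0,0]},{"delta_pos": [0,0,0],"delta_rot": [0,0,0]},{"delta_pos": [0,0,0],"delta_rot": [0,0,0]},{"delta_pos": [0,0,0],"delta_rot": [0,0,0]},{"delta_pos": [0,0,0],"delta_rot": [0,0,0]},{"delta_pos": [0,0,0],"delta_rot": [0,0,0]}]' --claw 0

```text
time_s: 30.0
eef_pos: [0.4386, -0.0755, 0.0138]
tool_rot: [[0.614, -0.789, 0.0], [-0.789, -0.614, -0.0], [0.0, 0.0, -1.0]]
contact_force: [0.1, -0.5, -0.2]
width: 0.0296
finger_force: 30.0
```

>>> move_arm --commands '[{"delta_pos": [0,0,0.01],"delta_rot": [0,0,0]},{"delta_pos": [0,0,0.02],"delta_rot": [0,0,0]},{"delta_pos": [0,0,0.03],"delta_rot": [0,0,0]},{"delta_pos": [0.01,0.015,0.03],"delta_rot": [0,0,0.068]},{"delta_pos": [0.015,0.0225,0],"delta_rot": [0,0,0.1]},{"delta_pos": [0.02,0.03,0],"delta_rot": [0,0,0.12]},{"delta_pos": [0.02,0.03,0],"delta_rot": [0,0,0.12]},{"delta_pos": [0.02,0.03,0],"delta_rot": [0,0,0.12]},{"delta_pos": [0.02,0.03,0],"delta_rot": [0,0,0.12]},{"delta_pos": [0.02,0.03,0],"delta_rot": [0,0,0.12]}]'

```text
time_s: 31.0
eef_pos: [0.5639, 0.1134, 0.1044]
tool_rot: [[0.991, -0.136, -0.0], [-0.136, -0.991, -0.0], [-0.0, 0.0, -1.0]]
contact_force: [0.7, -0.2, -0.0]
width: 0.0292
finger_force: 30.0
```

>>> move_arm --commands '[{"delta_pos": [0.015,0.02,0],"delta_rot": [0,0,0.1]},{"delta_pos": [0.005,0.005,0],"delta_rot": [0,0,0.04]},{"delta_pos": [0,0,0],"delta_rot": [0,0,0]},{"delta_pos": [0,0,-0.015],"delta_rot": [0,0,0]},{"delta_pos": [0,0,-0.025],"delta_rot": [0,0,0]},{"delta_pos": [0,0,-0.015],"delta_rot": [0,0,0]},{"delta_pos": [0,0,0],"delta_rot": [0,0,0]},{"delta_pos": [0,0,0],"delta_rot": [0,0,0]},{"delta_pos": [0,0,0],"delta_rot": [0,0,0]},{"delta_pos": [0,0,0],"delta_rot": [0,0,0]}]'

```text
time_s: 32.0
eef_pos: [0.5841, 0.1369, 0.05]
tool_rot: [[1.0, -0.002, 0.002], [-0.002, -1.0, 0.0], [0.002, -0.0, -1.0]]
contact_force: [-0.1, -0.9, -0.6]
width: 0.0298
finger_force: 30.0
```

>>> move_arm --commands '[{"delta_pos": [0,0,-0.01],"delta_rot": [0,0,0]},{"delta_pos": [0,0,-0.008],"delta_rot": [0,0,0]},{"delta_pos": [0,0,-0.004],"delta_rot": [0,0,0]},{"delta_pos": [0,0,-0.002],"delta_rot": [0,0,0]},{"delta_pos": [0,0,-0.001],"delta_rot": [0,0,0]},{"delta_pos": [0,0,0],"delta_rot": [0,0,0]},{"delta_pos": [0,0,0],"delta_rot": [0,0,0]},{"delta_pos": [0,0,0],"delta_rot": [0,0,0]},{"delta_pos": [0,0,0],"delta_rot": [0,0,0]},{"delta_pos": [0,0,0],"delta_rot": [0,0,0]}]'

```text
time_s: 33.0
eef_pos: [0.5837, 0.137, 0.0238]
tool_rot: [[1.0, -0.001, 0.0], [-0.001, -1.0, -0.0], [0.0, 0.0, -1.0]]
contact_force: [0.0, 0.2, -1.1]
width: 0.0298
finger_force: 30.0
```

Now I'll release, rise and back away for a clear view.

>>> move_arm --commands '[{"delta_pos": [0,0,0],"delta_rot": [0,0,0]},{"delta_pos": [0,0,0],"delta_rot": [0,0,0]},{"delta_pos": [0,0,0],"delta_rot": [0,0,0]},{"delta_pos": [0,0,0],"delta_rot": [0,0,0]},{"delta_pos": [0,0,0],"delta_rot": [0,0,0]},{"delta_pos": [0,0,0.01],"delta_rot": [0,0,0]},{"delta_pos": [0,0,0.02],"delta_rot": [0,0,0]},{"delta_pos": [0,0,0.03],"delta_rot": [0,0,0]},{"delta_pos": [0,0,0.03],"delta_rot": [0,0,0]},{"delta_pos": [0,0,0.02],"delta_rot": [0,0,0]}]' --claw 0.5

```text
time_s: 34.0
eef_pos: [0.5843, 0.1371, 0.1369]
tool_rot: [[1.0, -0.001, 0.003], [-0.001, -1.0, 0.0], [0.003, -0.0, -1.0]]
contact_force: [0.7, 0.6, -0.8]
width: 0.0461
finger_force: 0.0
```

>>> move_arm --commands '[{"delta_pos": [-0.01,-0.03,0.01],"delta_rot": [0,0,0]},{"delta_pos": [-0.01,-0.035,0],"delta_rot": [0,0,0]},{"delta_pos": [-0.01,-0.035,0],"delta_rot": [0,0,0]},{"delta_pos": [-0.01,-0.035,0],"delta_rot": [0,0,0]},{"delta_pos": [-0.01,-0.035,0],"delta_rot": [0,0,0]},{"delta_pos": [-0.01,-0.035,0],"delta_rot": [0,0,0]},{"delta_pos": [-0.01,-0.035,0],"delta_rot": [0,0,0]},{"delta_pos": [-0.01,-0.035,0],"delta_rot": [0,0,0]},{"delta_pos": [-0.01,-0.02,0],"delta_rot": [0,0,0]},{"delta_pos": [0,0,0],"delta_rot": [0,0,0]}]'

```text
time_s: 35.0
eef_pos: [0.4927, -0.1604, 0.1445]
tool_rot: [[1.0, -0.005, 0.001], [-0.005, -1.0, -0.001], [0.001, 0.001, -1.0]]
contact_force: [0.3, 0.6, -0.2]
width: 0.046
finger_force: 0.0
```

Run:
```python
from h import *
p=viewer.capture("top");q=viewer.capture("side")
a=p["image"][110:260,100:250];b=q["image"][220:385,135:315]
A=cv2.resize(a,(400,400),interpolation=cv2.INTER_CUBIC);B=cv2.resize(b,(400,400),interpolation=cv2.INTER_CUBIC)
cv2.imwrite("pics/place5.png",np.hstack([A,B])[:,:,::-1])
for n,z in(("filter_disc",.013),("filter_cup",.035),("flip_canister",.039),("brush",.024)):
  for P in(p,q):
    for d in viewer.silhouettes(P,n)[:1]:
      ys,xs=np.where(d["pixels"]);print(n,round(d["confidence"],2),ray(P,((xs.min()+xs.max())/2,(ys.min()+ys.max())/2),z))
```

```text
filter_disc 0.68 [0.4632 0.1379 0.013 ]
filter_disc 0.64 [0.4634 0.1385 0.013 ]
filter_cup 0.78 [0.4649 0.257  0.035 ]
flip_canister 0.82 [0.5838 0.2589 0.039 ]
flip_canister 0.71 [0.5842 0.2571 0.039 ]
brush 0.6 [0.4667 0.2607 0.024 ]
brush 0.7 [0.5855 0.1354 0.024 ]
```

View pics/place5.png

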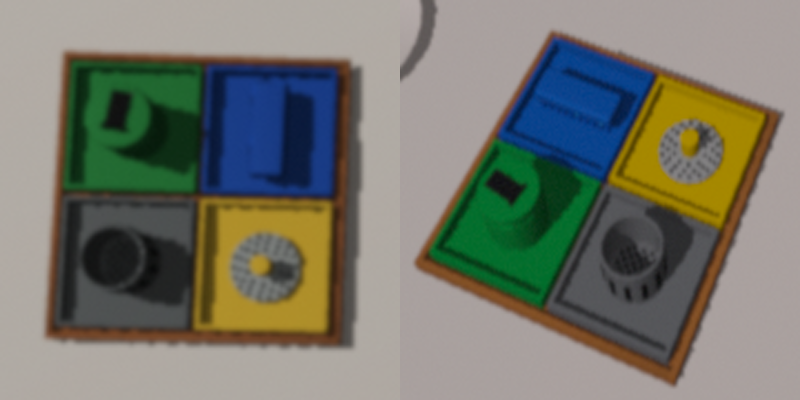

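All four pieces are upright or flat and centred in their compartments: disc at (265,267) in yellow, cup at (120,260) in grey, canister at (125,118) in green, brush at (265,125) in blue. I'll hand the job in.

```bash
python3 -c "
from cell import order
print(order.finish_job())"
```

```text
the job is handed in; nothing more can be done
None
```

I packed all four pieces, each centred in the compartment of its own colour, left both look-alikes on the counter, and handed the job in at about 35 s on the robot's clock; no verdict came back.

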